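# Weigh in the silver bars and cross-stack them

### The arm

A 6-joint arm with a two-finger parallel gripper is mounted at the origin on the work surface. World frame = base frame: x ahead of the robot, y to its left, z up, the work surface at z = 0. Lengths are in m, angles in rad, forces in N, time in s.
With the tool pointing down it reaches from about 0.275 to 0.875 m from the base axis. Payload 12.5 kg.
Tool frame: the origin (TCP) lies at the very end of the fingers, on their centre line; the grasp point (between the pads) lies 19 mm behind it (arm.grasp_offset is the distance from the TCP to the grasp point, in m); z points along the fingers, y is the line along which they close (so a half turn about z gives the same grasp; the last joint's range is limited). The gripper opens to 85 mm and grips with 20 to 120 N. Pads are 22 mm wide; open, the fingers measure 114 mm over their backs; the gripper's body (76 mm by 85 mm) begins 54 mm behind the grasp point. The pads swing forward as they close: fully open they stand 13 mm farther back than shut.
Start: joints at [1.105, 0.351, 1.652, -0, 1.139, -0.085], TCP at [0.204, 0.511, 0.231] pointing down, gripper open.
Joint ranges: [-2.75, 2.75], [-0.79, 2.1], [0.01, 2.65], [-1.57, 4.71], [0.07, 3.14], [-2.87, 2.87]. Speed limits (rad/s): [2.22, 2.22, 2.79, 3.14, 3.14, 3.14].

### API

Orientations are given as a unit quaternion [w, x, y, z].
In Python, from rig import status, vision, order, arm gives the robot as it stands.
- The arm moves only by the tool move_arm, never from a script. Its argument "steps" is a list of rows, each an object of numbers: "tx", "ty", "tz": the shift along the tool's x, y, z in cm; "wx", "wy", "wz": the turn, a rotation vector about the tool's x, y, z in degrees. A call has 1 to 20 rows; each row shifts and turns the commanded pose from where the row before left it, along the tool's axes as they then stand; what a row does not reach is not made up. A row lasts 1/8 s, in which the tool goes at most 62.5 mm and 10.7 degrees, less where a joint would pass 70% of its speed; a pose out of reach is approached as far as the arm can. A call is refused whole if a number of a shift passes 6.25 or a number of a turn 10.7, either way. A call with a gripper value outside its range is refused whole. "hand" is the opening, from -1 (shut) to 1 (fully open), so that 0 is half open, set as the call begins (left out, the last holds). The fingers move at their own pace and stop on an object; the grip force is fixed at half the most. Time passes only in rows, so rows that do not move let the fingers close. It gives the time, the measured TCP pose, the force, the opening and the grip force at its end, in the units of the state.
- status.observe(): the state, without advancing time (a new reading comes with each control period).
- vision.get_image(name): name is "side" or "top"; returns the picture (384x512x3 uint8, blue, green, red); there is no depth.
- vision.calibration(name): a dict with "fx", "fy", "cx", "cy" (pixels), "distortion" ([k1, k2, p1, p2, k3] as OpenCV has them; the pictures are not rectified), "camera_from_world" (4x4, takes a point from world to camera coordinates). Camera axes: x right, y up, looking along -z (the intrinsics and any distortion apply to the point x, -y, -z); pixel columns grow to the right and rows downward; lengths in m; the calibration is good to about 2 mm. A picture is of the moment at which its call begins. calibration takes no time and is no camera call.
- order.finish_job(): hands the job in; it is judged then, once.
The state is a dict: "time_s": time; "joint_pos": joint angles; "qvel": joint speeds; "joint_efforts": joint torques, N m; "tool_pos": TCP position; "orientation": TCP orientation; "wrist_force": force on the tool from outside, world axes, zero at the start; "torque": the same for the moment, N m; "width": opening from 0.0 (shut) to 1.0 (fully open); "finger_force": force on a finger pad.
Only numpy, scipy, OpenCV 4.12 (cv2) and the standard library are available. Lean on these libraries where they do the work, as an engineer would, in place of code of your own. Each camera call takes 0.05 s, during which the arm holds its last target. There are 200 camera calls.

### The job

Book in the two silver bars from the wooden pocket tray: one after the other, pluck a bar from its pocket, lay it flat and alone on the balance pan, let go and leave it there for a second, then take it from the pan and lay it on the layer of two silver bars in the green safe tray. The two new bars make the next layer: side by side, turned a quarter turn across the bars beneath, and flush over them on all sides. Set the silver down, never let it drop, and leave the copper and brass bars, the lower layer and the rest of the bench as they are.

Things in the scene. Friction and masses are not known exactly. Their poses are not given: they have to be found in the camera images.
- silver_a: cast fine-silver bar, pale grey-white, 62 x 31 x 13 mm (local x, y, z), origin at the centre of its underside, about 250 g; starts in a pocket of the wooden tray, its long axis along the tray's x. One of the two bars to weigh and stack; either may go first and either may take either place in the new layer
- silver_b: the other silver bar in the wooden tray, the same in every way: 62 x 31 x 13 mm (local x, y, z), origin at the centre of its underside, about 250 g
- copper_a: red-brown copper bar in the wooden tray, 62 x 31 x 13 mm (local x, y, z), origin at the centre of its underside, 215 g; stays in its pocket
- copper_b: second copper bar in the wooden tray, 62 x 31 x 13 mm (local x, y, z), origin at the centre of its underside, 215 g; stays in its pocket
- brass: yellow brass bar in the wooden tray, 62 x 31 x 13 mm (local x, y, z), origin at the centre of its underside, 205 g; stays in its pocket
- tray: wooden pocket tray, fixed, 164 x 202 x 14 mm (x, y, z); origin under its centre. Six blue-lined pockets 64.5 (x) x 33.5 mm, 8 mm deep, floor 6 mm above the bench, centres x = +-38, y = -64, 0, 64 mm; bars stand 5 mm proud. Along each row (x = +-38 mm) a finger channel 36 mm wide, as deep as the pockets, frees the bars' long sides; 33 mm between bars in y, 14 mm in x
- balance: white bench balance, fixed, 215 x 165 mm (x, y), body 52 mm high with a grey control panel (top 55 mm) with display towards its -x; origin at the centre of its underside on the bench. The square pan stands above it
- pan: the balance's flat dark steel pan, 135 x 140 x 5 mm (x, y, z), rigid; origin at the centre of its TOP surface, 64 mm above the bench, 30 mm towards +x from the balance's origin; axes as the balance
- safe_tray: green steel safe tray, grey lining, fixed, 160 x 160 mm, floor 6 mm and rim 12 mm above the bench; origin under its centre. The lower layer lies centred in it: two silver bars side by side, long axes along the tray's x, at y about +16 and -16 mm, tops 19 mm above the bench. The new bars' long axes go along the tray's y, at x about +16 and -16 mm, y = 0, underside 19 mm above the bench
- base_a: silver bar of the lower layer in the safe tray (its +y side), 62 x 31 x 13 mm (local x, y, z), origin at the centre of its underside; loose, 250 g, only lying there
- base_b: silver bar of the lower layer in the safe tray (its -y side), 62 x 31 x 13 mm (local x, y, z), origin at the centre of its underside; loose, 250 g, only lying there
- bench_block: polished steel bench block, 64 x 64 x 20 mm, loose on the bench; origin under its centre
- mandrel: steel ring mandrel with dark wooden grip, lying along its x, about 290 mm long, 25 mm thick; loose; origin under its middle
- hammer: hammer, about 250 mm long, lying along its x, handle to -x, loose; origin under its middle
- jar: amber glass jar with black cap, 60 mm across, 75 mm high, loose; origin under its centre
- brush: bench brush, about 200 mm long, lying along its x, handle to -x, loose; origin under its middle
Not all that is in view belongs to the job. Leave any black or blue look-alike of the silver_a alone.

How it is judged:
By the outcome, as a careful person would: the job done as asked, in the order asked, and still so for the second after the job is handed in, with the robot touching nothing.
It also fails if it takes over 72 s, if anything falls off the work surface, if the arm or the gripper's body presses on something with over 40 N, if the wrist force passes 120 N, or if a joint passes its speed limit or range.

## Working session

There is one attempt and no reset: what is moved stays moved. The work goes in short steps, Python scripts to look and compute and a tool call to move; the robot and the scene stay as the last step left them, time stands still between calls to the robot, and variables do not carry over. Pictures are saved under pics/ and viewed, at most 10 in all, crops included, and the job is handed in when it is done.

Besides the shell and the picture viewer there is one more tool, called as name(argument=value, ...), one argument or row to a line, values as JSON. move_arm: Moves the arm, as the interface text tells. Its arguments: {"type":"object","properties":{"steps":{"type":"array","items":{"type":"object","properties":{"tx":{"type":"number"},"ty":{"type":"number"},"tz":{"type":"number"},"wx":{"type":"number"},"wy":{"type":"number"},"wz":{"type":"number"}}}},"hand":{"type":"number"}},"required":["steps"]}

```bash
ls; mkdir -p pics; python3 - <<'E'
from rig import status, vision, order, arm
import cv2,json
for n in("top","side"):
    im=vision.get_image(n); cv2.imwrite(f"pics/{n}0.png",im)
    c=vision.calibration(n); print(n,c)
s=status.observe(); print(s)
E
```

```text
pics
top {'fx': 396.18222203888195, 'fy': 396.18222203888195, 'cx': 259.37390934635783, 'cy': 193.93082847479724, 'distortion': array([-0.01944437,  0.        ,  0.        ,  0.        ,  0.        ]), 'camera_from_world': array([[-0.00669719, -0.9999507 ,  0.00733179,  0.00371627],
       [ 0.99683478, -0.00609512,  0.07926711, -0.56504085],
       [-0.07921851,  0.00783945,  0.99682645, -1.19850298],
       [ 0.        ,  0.        ,  0.        ,  1.        ]])}
side {'fx': 472.4804266648026, 'fy': 472.4804266648026, 'cx': 256.6288750215568, 'cy': 195.54714455824617, 'distortion': array([-0.02407942,  0.        ,  0.        ,  0.        ,  0.        ]), 'camera_from_world': array([[ 0.99374625, -0.11053747,  0.01580674, -0.56244723],
       [ 0.05348505,  0.59546534,  0.80159864, -0.07502324],
       [-0.09801905, -0.79574022,  0.59765355, -1.38543378],
       [ 0.        ,  0.        ,  0.        ,  1.        ]])}
{'time_s': 0.1, 'joint_pos': array([ 1.10541341e+00,  3.51171593e-01,  1.65233732e+00,  1.60246985e-05,
        1.13915944e+00, -8.45996701e-02]), 'qvel': array([-0.00137767, -0.00017628, -0.00491276, -0.00060046, -0.00030944,
       -0.00033084]), 'joint_efforts': array([ 2.62905183e-05, -5.06823599e+01, -2.91874105e+01, -1.34422903e-04,
        2.66178053e-03, -1.63515153e-05]), 'tool_pos': array([0.2042426 , 0.5103455 , 0.23082682]), 'orientation': array([-1.53049663e-04,  1.89246722e-01,  9.81929421e-01, -5.15667265e-04]), 'wrist_force': array([0.3475317 , 1.38363295, 0.2980618 ]), 'torque': array([-0.04368594, -0.05659455,  0.01690197]), 'finger_force': 0.0, 'width': 1.000107751892862}
```

View pics/top0.png

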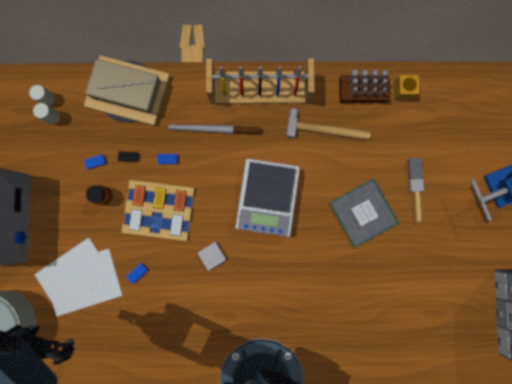

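View pics/side0.png

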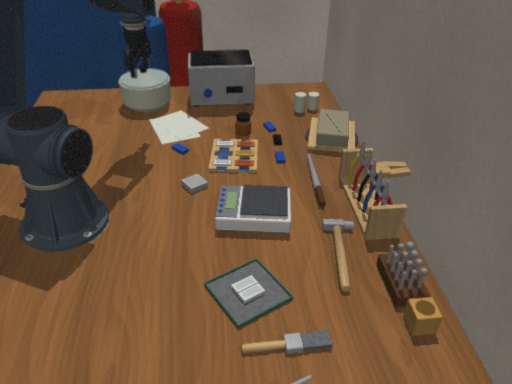

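Top view: wooden tray at about (158,210), balance at (268,198), safe tray at (364,212) rotated with two silver bars. The two silver bars are the tray's lower row, at (135,222) and (177,227). Next I'll enlarge these areas.

```bash
cat > h.py <<'E'
import numpy as np, cv2
from rig import status, vision, order, arm
def grab(n,k=4): return np.mean([vision.get_image(n).astype(float) for _ in range(k)],0).astype(np.uint8)
def ray(n,uv):
    c=vision.calibration(n);K=np.array([[c['fx'],0,c['cx']],[0,c['fy'],c['cy']],[0,0,1]])
    p=cv2.undistortPoints(np.array(uv,float).reshape(-1,1,2),K,c['distortion']).reshape(-1,2)
    T=c['camera_from_world'];R=T[:3,:3];o=-R.T@T[:3,3]
    d=np.c_[p[:,0],-p[:,1],-np.ones(len(p))]@R
    return o,d
def at_z(n,uv,z):
    o,d=ray(n,uv); return (o+d*((z-o[2])/d[:,2])[:,None])[:,:2]
def proj(n,P):
    c=vision.calibration(n);K=np.array([[c['fx'],0,c['cx']],[0,c['fy'],c['cy']],[0,0,1]])
    T=c['camera_from_world'];q=np.atleast_2d(P)@T[:3,:3].T+T[:3,3]; q=q*[1,-1,-1]
    return cv2.projectPoints(q,np.zeros(3),np.zeros(3),K,c['distortion'])[0].reshape(-1,2)
def crop(im,u,v,w,h,s):
    o=cv2.resize(im[v:v+h,u:u+w],None,fx=s,fy=s,interpolation=cv2.INTER_CUBIC)
    for i in range(0,w,10): cv2.putText(o,str(u+i),(i*s,8),0,.32,(0,255,255),1); cv2.line(o,(i*s,10),(i*s,16),(0,255,255),1)
    for i in range(0,h,10): cv2.putText(o,str(v+i),(0,i*s+4),0,.32,(0,255,255),1)
    return o
E
python3 - <<'E'
from h import *
t=grab("top");s=grab("side");cv2.imwrite("pics/t.png",t);cv2.imwrite("pics/s.png",s)
a=np.hstack([crop(t,115,172,90,75,4),crop(t,322,172,85,75,5)[:300,:425]])
a=np.hstack([crop(t,118,175,80,70,5),crop(t,328,175,75,70,5)])
b=np.hstack([crop(s,200,130,70,50,5),crop(s,200,255,100,70,4)[:250]])
b=b[:,:a.shape[1]]; b=np.pad(b,((0,0),(0,a.shape[1]-b.shape[1]),(0,0)))
cv2.imwrite("pics/c1.png",np.vstack([a,b])[:600])
E
```

```text
(no output)
```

View pics/c1.png

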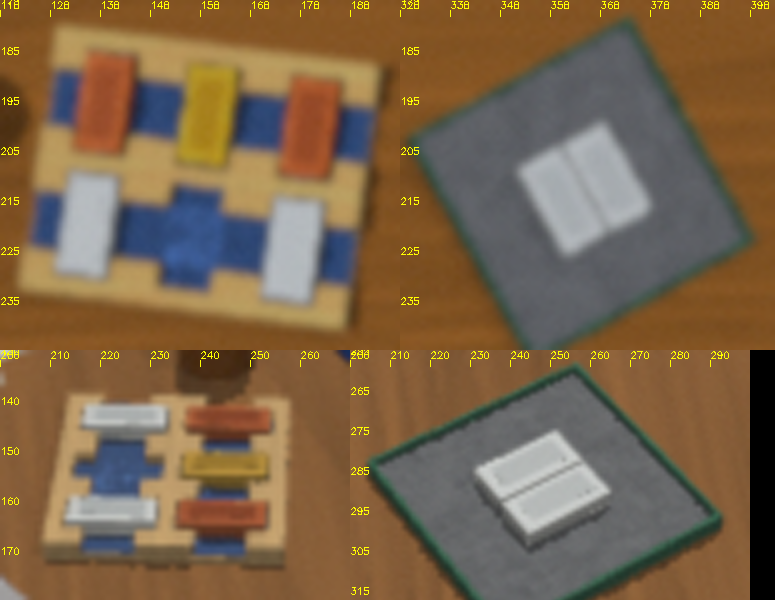

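Tray top corners read (129.0,179.6), (193.6,187.8), (186.8,240.4), (121.2,232.4). Silver bars are in the lower row's outer pockets and the middle pocket is empty. Both base bars show clearly in the safe tray.

```bash
cat >> h.py <<'E'
def bars(n,im,box,thr=(110,200)):
    u,v,w,h=box; c=im[v:v+h,u:u+w].astype(float); 
    g=c.min(2); W=np.clip((g-thr[0])/(thr[1]-thr[0]),0,1)
    _,lab=cv2.connectedComponents((W>.15).astype(np.uint8)); out=[]
    for i in range(1,lab.max()+1):
        m=(lab==i)*W
        if m.sum()<30: continue
        ys,xs=np.mgrid[:h,:w]; 
        out.append((m.sum(),(m*xs).sum()/m.sum()+u,(m*ys).sum()/m.sum()+v,lab==i,m))
    return out
def rectpose(n,o,box,z):
    """centre, long-axis angle and size in the world at height z"""
    u,v=box[:2]; ys,xs=np.nonzero(o[4]>0); w=o[4][ys,xs]
    P=at_z(n,np.c_[xs+u,ys+v],z); c=(P*w[:,None]).sum(0)/w.sum()
    C=np.cov((P-c).T,aweights=w); e,V=np.linalg.eigh(C)
    return c,np.degrees(np.arctan2(V[1,1],V[0,1]))%180,np.sqrt(12*e[::-1])
E
python3 - <<'E'
from h import *
t=cv2.imread("pics/t.png")
for nm,box,z in(("tray",(118,200,80,45),.0165),("safe",(340,193,50,45),.0125)):
    c=t[box[1]:box[1]+box[3],box[0]:box[0]+box[2]].min(2)
    print(nm,np.percentile(c,[5,50,90,97,99.5]))
    for th in((90,180),(110,200),(125,200)):
        for o in bars("top",t,box,th): p=rectpose("top",o,box,z);print(th,np.round(o[:3],2),np.round(p[0],4),round(p[1],2),np.round(p[2],4))
T=at_z("top",[(129.0,179.6),(193.6,187.8),(186.8,240.4),(121.2,232.4)],.014)
print(T.round(4),T.mean(0),np.linalg.norm(T-np.roll(T,-1,0),axis=1)); d=T-np.roll(T,-1,0);print(np.degrees(np.arctan2(d[:,1],d[:,0])))
S=at_z("top",[(328+x/5-.4,175+y/5-.4) for x,y in((232,18),(351,240),(10,138),(128,360))],.012);print(S.round(4))
c=vision.calibration("top")["camera_from_world"];print(-c[:3,:3].T@c[:3,3])
g=np.hstack([crop(t,225,150,85,95,6)]);cv2.imwrite("pics/bal.png",g)
E
```

```text
tray [ 31.   61.  150.1 180.  183. ]
(90, 180) [198.77 134.84 219.49] [0.4889 0.3842] 173.36 [0.0641 0.0314]
(90, 180) [198.94 175.9  224.49] [0.4728 0.2575] 172.99 [0.0641 0.031 ]
(110, 200) [141.28 134.87 219.5 ] [0.4889 0.3841] 172.8 [0.0613 0.0289]
(110, 200) [140.21 175.93 224.53] [0.4727 0.2574] 172.95 [0.0613 0.0289]
(125, 200) [125.01 134.84 219.52] [0.4888 0.3841] 172.52 [0.0597 0.0275]
(125, 200) [123.81 175.92 224.52] [0.4727 0.2574] 172.48 [0.0597 0.0276]
safe [ 36.   93.  166.1 172.  176. ]
(90, 180) [360.9  364.47 212.28] [ 0.5067 -0.326 ] 105.34 [0.0646 0.0634]
(110, 200) [250.4  364.46 212.3 ] [ 0.5066 -0.326 ] 105.14 [0.0622 0.0612]
(125, 200) [214.11 364.41 212.32] [ 0.5066 -0.3258] 103.8 [0.0613 0.0598]
[[0.6129 0.4053]
 [0.5861 0.2041]
 [0.4238 0.224 ]
 [0.4495 0.4263]] [0.51808089 0.31494237] [0.20301092 0.16344505 0.20390591 0.16476838]
[ 82.3965563   -6.99348685 -97.22960757 172.69189463]
[[ 0.6131 -0.3591]
 [ 0.4739 -0.4293]
 [ 0.5388 -0.2181]
 [ 0.4011 -0.2884]]
[0.46833364 0.00966769 1.23946138]
```

View pics/bal.png

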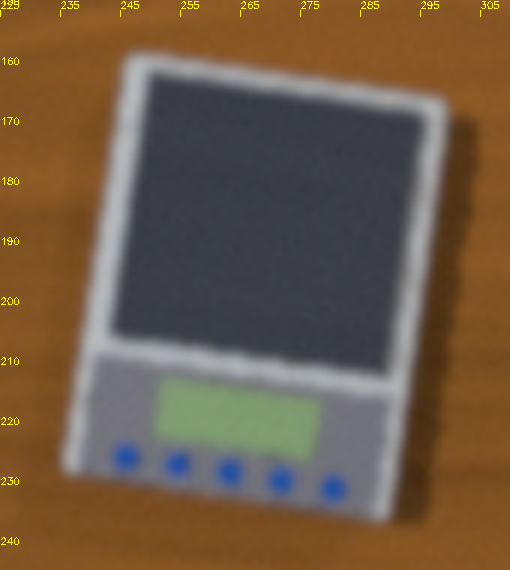

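Balance pan corners read (249.2,161.6), (295.6,168.8), (289.2,212.4), (242.6,205.8). I'll fit the bars by rendering them in both cameras for accuracy.

```bash
cat >> h.py <<'E'
from scipy.optimize import least_squares
S=8
def render(n,boxes,roi,zl,zh,sig):
    u,v,w,h=roi; lay=[]
    top=np.zeros((h*S,w*S),np.uint8); hull=top.copy()
    for (x,y,a) in boxes:
        c,s=np.cos(a),np.sin(a); q=np.array([[31,15.5],[31,-15.5],[-31,-15.5],[-31,15.5]])/1000@np.array([[c,s],[-s,c]])+[x,y]
        P=proj(n,np.vstack([np.c_[q,[zl]*4],np.c_[q,[zh]*4]]))
        f=lambda p:np.round(((p-[u,v]+.5)*S-.5)*16).astype(np.int32)
        cv2.fillConvexPoly(hull,cv2.convexHull(f(P)),255,shift=4); cv2.fillConvexPoly(top,f(P[4:]),255,shift=4)
    for m in(hull,top):
        lay.append(cv2.resize(cv2.GaussianBlur(m.astype(float),(0,0),sig*S),(w,h),interpolation=cv2.INTER_AREA).ravel()/255)
    return lay
def fit(n,im,boxes,roi,zl,zh,sig=.7):
    u,v,w,h=roi; I=im[v:v+h,u:u+w].astype(float).min(2).ravel()
    def res(p):
        L=render(n,(p/[100,100,10]*1.0 if 0 else p.reshape(-1,3)*[.01,.01,.1]),roi,zl,zh,sig); A=np.c_[L[0],L[1],np.ones(len(I))]
        return A@np.linalg.lstsq(A,I,rcond=None)[0]-I
    p0=(np.array(boxes,float)/[.01,.01,.1]).ravel()
    r=least_squares(res,p0,diff_step=3e-3,x_scale=.1)
    return r.x.reshape(-1,3)*[.01,.01,.1],np.sqrt(np.mean(r.fun**2))
def show(B,e): print("rms %.1f"%e); [print("  xy",np.round(b[:2]*1000,1),"ang %.1f"%np.degrees(b[2])) for b in B]
E
python3 - <<'E'
from h import *
im={n:cv2.imread(f"pics/{n[0]}.png") for n in("top","side")}
a=np.radians(28.5); o=np.array([-np.sin(a),np.cos(a)])*.016; c=np.array([.5067,-.326])
for n in im:
    P=proj(n,[[*c,.0125]])[0]; r=(int(P[0])-20,int(P[1])-20,40,40) if n=="top" else (int(P[0])-24,int(P[1])-20,48,40)
    print(n);show(*fit(n,im[n],[[*(c+o),a],[*(c-o),a]],r,.006,.019))
for c in([.4889,.3841],[.4728,.2575]):
  for n in im:
    P=proj(n,[[*c,.0165]])[0].astype(int); r=(P[0]-8,P[1]-13,16,26) if n=="top" else (P[0]-13,P[1]-7,26,14)
    print(n);show(*fit(n,im[n],[[*c,np.radians(-7.2)]],r,.014,.019))
T=at_z("top",[(249.2,161.6),(295.6,168.8),(289.2,212.4),(242.6,205.8)],.064)
print(T.round(4),T.mean(0)); d=T-np.roll(T,-1,0);print(np.linalg.norm(d,axis=1),np.degrees(np.arctan2(d[:,1],d[:,0])))
E
```

```text
top
rms 6.6
  xy [ 499.2 -310.1] ang 28.9
  xy [ 514.1 -338.7] ang 29.0
side
rms 12.3
  xy [ 499.7 -310.8] ang 28.1
  xy [ 514.7 -339.9] ang 28.2
top
rms 11.4
  xy [489.  382.9] ang -7.1
side
rms 19.8
  xy [489.8 381.3] ang -7.3
top
rms 12.0
  xy [472.9 256.5] ang -7.2
side
rms 17.1
  xy [473.7 254.5] ang -7.7
[[ 0.6591  0.0303]
 [ 0.6366 -0.1086]
 [ 0.5062 -0.0877]
 [ 0.5267  0.0505]] [ 0.58214932 -0.02889136]
[0.14061985 0.1319959  0.13968309 0.13391733] [ 80.78317365  -9.08180981 -98.43094795 171.32267094]
```

Both cameras agree to about 1–2 mm: bars A (489,382) and B (473,256) at −7.2°, base centre (507,−325) at 28.7°, pan centre (582,−29). Next I move above bar A.

move_arm(
  hand=0.3,
  steps=[
    {"tx": -4.46, "ty": -0.18, "tz": 1.15},
    {"tx": -4.46, "ty": -0.18, "tz": 1.15},
    {"tx": -4.46, "ty": -0.18, "tz": 1.15},
    {"tx": -4.46, "ty": -0.18, "tz": 1.15},
    {"tx": -4.46, "ty": -0.18, "tz": 1.15},
    {"tx": -4.46, "ty": -0.18, "tz": 1.15},
    {"tx": -4.46, "ty": -0.18, "tz": 1.15},
    {"wz": -7.3},
    {"wz": -7.3},
    {},
  ],
)

```text
schema error: expected keys tx, ty, tz, wx, wy, wz
```

```bash
cat >> h.py <<'E'
def to(x,y,z,yaw=None):
    """shift in tool axes (cm) from the measured pose to x,y,z (mm), and the turn wz; yaw = world angle of tool y"""
    s=status.observe(); w,a,b,c=s['orientation']
    from scipy.spatial.transform import Rotation as Ro
    R=Ro.from_quat([a,b,c,w]).as_matrix(); d=R.T@(np.array([x,y,z])/1000-s['tool_pos'])*100
    ya=np.degrees(np.arctan2(R[1,1],R[0,1]))
    print("t %.2f tcp"%s['time_s'],np.round(s['tool_pos']*1000,1),"yaw %.2f tilt %.2f"%(ya,np.degrees(np.arccos(-R[2,2]))),"w %.3f"%s['width'])
    print(" shift cm",d.round(2),"" if yaw is None else "wz %.1f"%(-((yaw-ya+90)%180-90)))
E
python3 - <<'E'
from h import *
to(489.3,382.4,30,82.8)
E
```

```text
t 0.50 tcp [204.4 510.6 231.2] yaw 68.19 tilt 0.01 w 1.001
 shift cm [-31.22  -1.31  20.12] wz -14.6
```

move_arm(
  hand=0.3,
  steps=[
    {"tx": -4.46, "ty": -0.19, "tz": 1.15, "wx": 0, "wy": 0, "wz": 0},
    {"tx": -4.46, "ty": -0.19, "tz": 1.15, "wx": 0, "wy": 0, "wz": 0},
    {"tx": -4.46, "ty": -0.19, "tz": 1.15, "wx": 0, "wy": 0, "wz": 0},
    {"tx": -4.46, "ty": -0.19, "tz": 1.15, "wx": 0, "wy": 0, "wz": 0},
    {"tx": -4.46, "ty": -0.19, "tz": 1.15, "wx": 0, "wy": 0, "wz": 0},
    {"tx": -4.46, "ty": -0.19, "tz": 1.15, "wx": 0, "wy": 0, "wz": 0},
    {"tx": -4.46, "ty": -0.19, "tz": 1.15, "wx": 0, "wy": 0, "wz": 0},
    {"tx": 0, "ty": 0, "tz": 0, "wx": 0, "wy": 0, "wz": -7.3},
    {"tx": 0, "ty": 0, "tz": 0, "wx": 0, "wy": 0, "wz": -7.3},
    {"tx": 0, "ty": 0, "tz": 0, "wx": 0, "wy": 0, "wz": 0},
  ],
)

```text
time_s: 1.75
tool_pos: [0.4893, 0.3822, 0.1507]
orientation: [-0.0, 0.063, 0.998, -0.0]
wrist_force: [-0.5, 0.1, 0.5]
width: 0.652
finger_force: 0.0
```

```bash
python3 - <<'E'
from h import *
to(489.3,382.4,30,82.8)
E
```

```text
t 1.75 tcp [489.3 382.2 150.7] yaw 82.73 tilt 0.01 w 0.652
 shift cm [1.000e-02 2.000e-02 1.207e+01] wz -0.1
```

move_arm(
  steps=[
    {"tx": 0, "ty": 0, "tz": 4, "wx": 0, "wy": 0, "wz": 0},
    {"tx": 0, "ty": 0, "tz": 4, "wx": 0, "wy": 0, "wz": 0},
    {"tx": 0, "ty": 0, "tz": 3.5, "wx": 0, "wy": 0, "wz": 0},
    {"tx": 0, "ty": 0, "tz": 1.5, "wx": 0, "wy": 0, "wz": 0},
    {"tx": 0, "ty": 0, "tz": 0.7, "wx": 0, "wy": 0, "wz": 0},
    {"tx": 0, "ty": 0, "tz": 0.4, "wx": 0, "wy": 0, "wz": 0},
    {"tx": 0, "ty": 0, "tz": 0, "wx": 0, "wy": 0, "wz": 0},
  ],
)

```text
time_s: 2.62
tool_pos: [0.4896, 0.3825, 0.0105]
orientation: [0.0, 0.063, 0.998, 0.0]
wrist_force: [0.1, 0.1, 0.3]
width: 0.651
finger_force: 0.0
```

move_arm(
  hand=-1,
  steps=[
    {"tx": 0, "ty": 0, "tz": 0, "wx": 0, "wy": 0, "wz": 0},
    {"tx": 0, "ty": 0, "tz": 0, "wx": 0, "wy": 0, "wz": 0},
    {"tx": 0, "ty": 0, "tz": 0, "wx": 0, "wy": 0, "wz": 0},
    {"tx": 0, "ty": 0, "tz": 0, "wx": 0, "wy": 0, "wz": 0},
    {"tx": 0, "ty": 0, "tz": 0, "wx": 0, "wy": 0, "wz": 0},
  ],
)

```text
time_s: 3.25
tool_pos: [0.4902, 0.3847, 0.0115]
orientation: [0.002, 0.063, 0.998, 0.002]
wrist_force: [-1.2, 11.6, 3.7]
width: 0.341
finger_force: 59.3
```

move_arm(
  steps=[
    {"tx": 0, "ty": 0.2, "tz": 0, "wx": 0, "wy": 0, "wz": 0},
    {"tx": 0, "ty": 0, "tz": -0.5, "wx": 0, "wy": 0, "wz": 0},
    {"tx": 0, "ty": 0, "tz": -1.5, "wx": 0, "wy": 0, "wz": 0},
    {"tx": 0, "ty": 0, "tz": -4, "wx": 0, "wy": 0, "wz": 0},
    {"tx": 0, "ty": 0, "tz": -4, "wx": 0, "wy": 0, "wz": 0},
    {"tx": 0, "ty": 0, "tz": -4, "wx": 0, "wy": 0, "wz": 0},
    {"tx": 0, "ty": 0, "tz": 0, "wx": 0, "wy": 0, "wz": 0},
  ],
)

```text
time_s: 4.12
tool_pos: [0.4907, 0.3847, 0.1533]
orientation: [0.002, 0.063, 0.998, 0.002]
wrist_force: [0.5, -0.3, -3.2]
width: 0.343
finger_force: 61.3
```

```bash
python3 - <<'E'
from h import *
to(582,-27,150,82.8)
print(status.observe()['wrist_force'])
t=grab("top",1);s=grab("side",1)
x,y,z=status.observe()['tool_pos'];P=proj("top",[[x,y,z]])[0].astype(int);Q=proj("side",[[x,y,z]])[0].astype(int)
cv2.imwrite("pics/g1.png",np.hstack([crop(t,P[0]-32,P[1]-30,64,70,6),crop(s,Q[0]-32,Q[1]-45,64,70,6)]))
E
```

```text
t 4.12 tcp [490.7 384.7 153.3] yaw 82.77 tilt 0.30 w 0.343
 shift cm [-14.24 -39.7    0.26] wz -0.0
[ 0.54460228 -0.3073185  -3.19850473]
```

View pics/g1.png

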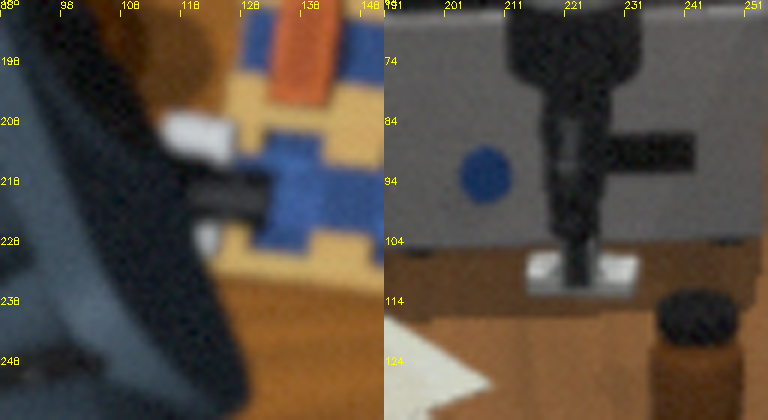

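The bar is held level and roughly centred in the pads: side view, bar u 214–233, finger at 223.

move_arm(
  steps=[
    {"tx": -1.58, "ty": -4.41, "tz": 0, "wx": 0, "wy": 0, "wz": 0},
    {"tx": -1.58, "ty": -4.41, "tz": 0, "wx": 0, "wy": 0, "wz": 0},
    {"tx": -1.58, "ty": -4.41, "tz": 0, "wx": 0, "wy": 0, "wz": 0},
    {"tx": -1.58, "ty": -4.41, "tz": 0, "wx": 0, "wy": 0, "wz": 0},
    {"tx": -1.58, "ty": -4.41, "tz": 0, "wx": 0, "wy": 0, "wz": 0},
    {"tx": -1.58, "ty": -4.41, "tz": 0, "wx": 0, "wy": 0, "wz": 0},
    {"tx": -1.58, "ty": -4.41, "tz": 0, "wx": 0, "wy": 0, "wz": 0},
    {"tx": -1.58, "ty": -4.41, "tz": 0, "wx": 0, "wy": 0, "wz": 0},
    {"tx": -1.58, "ty": -4.41, "tz": 0, "wx": 0, "wy": 0, "wz": 0},
    {"tx": 0, "ty": 0, "tz": 2.5, "wx": 0, "wy": 0, "wz": 0},
    {"tx": 0, "ty": 0, "tz": 2.5, "wx": 0, "wy": 0, "wz": 0},
    {"tx": 0, "ty": 0, "tz": 1.8, "wx": 0, "wy": 0, "wz": 0},
    {"tx": 0, "ty": 0, "tz": 0.6, "wx": 0, "wy": 0, "wz": 0},
    {"tx": 0, "ty": 0, "tz": 0.4, "wx": 0, "wy": 0, "wz": 0},
    {"tx": 0, "ty": 0, "tz": 0, "wx": 0, "wy": 0, "wz": 0},
  ],
)

```text
time_s: 6.1
tool_pos: [0.581, -0.0273, 0.0721]
orientation: [0.0, 0.063, 0.998, -0.0]
wrist_force: [0.1, -0.2, -1.5]
width: 0.337
finger_force: 61.2
```

move_arm(
  steps=[
    {"tx": 0, "ty": 0, "tz": 0.1, "wx": 0, "wy": 0, "wz": 0},
    {"tx": 0, "ty": 0, "tz": 0, "wx": 0, "wy": 0, "wz": 0},
  ],
)

```text
time_s: 6.35
tool_pos: [0.5809, -0.0274, 0.0711]
orientation: [0.0, 0.063, 0.998, -0.0]
wrist_force: [0.1, -0.9, -2.2]
width: 0.344
finger_force: 61.2
```

move_arm(
  steps=[
    {"tx": 0, "ty": 0, "tz": 0.1, "wx": 0, "wy": 0, "wz": 0},
    {"tx": 0, "ty": 0, "tz": 0, "wx": 0, "wy": 0, "wz": 0},
  ],
)

```text
time_s: 6.6
tool_pos: [0.5807, -0.0274, 0.0698]
orientation: [-0.0, 0.063, 0.998, 0.0]
wrist_force: [-0.3, -0.6, -2.1]
width: 0.34
finger_force: 61.2
```

move_arm(
  steps=[
    {"tx": 0, "ty": 0, "tz": 0.1, "wx": 0, "wy": 0, "wz": 0},
    {"tx": 0, "ty": 0, "tz": 0, "wx": 0, "wy": 0, "wz": 0},
  ],
)

```text
time_s: 6.85
tool_pos: [0.5808, -0.0274, 0.0694]
orientation: [0.0, 0.063, 0.998, -0.0]
wrist_force: [-3.6, 0.2, 4.6]
width: 0.336
finger_force: 62.1
```

move_arm(
  steps=[
    {"tx": 0, "ty": 0, "tz": 0.05, "wx": 0, "wy": 0, "wz": 0},
    {"tx": 0, "ty": 0, "tz": 0, "wx": 0, "wy": 0, "wz": 0},
  ],
)

```text
time_s: 7.1
tool_pos: [0.5808, -0.0274, 0.0693]
orientation: [0.0, 0.063, 0.998, -0.0]
wrist_force: [-5.4, -0.4, 11.6]
width: 0.335
finger_force: 62.8
```

Contact is at TCP z ≈ 69.5 mm. I release, rise, step aside (+y) and turn a quarter turn.

move_arm(
  hand=0.3,
  steps=[
    {"tx": 0, "ty": 0, "tz": -0.1, "wx": 0, "wy": 0, "wz": 0},
    {"tx": 0, "ty": 0, "tz": 0, "wx": 0, "wy": 0, "wz": 0},
    {"tx": 0, "ty": 0, "tz": 0, "wx": 0, "wy": 0, "wz": 0},
    {"tx": 0, "ty": 0, "tz": -0.6, "wx": 0, "wy": 0, "wz": 0},
    {"tx": 0, "ty": 0, "tz": -3.7, "wx": 0, "wy": 0, "wz": 0},
    {"tx": 0, "ty": 0, "tz": -4, "wx": 0, "wy": 0, "wz": 0},
    {"tx": 0, "ty": 5, "tz": 0, "wx": 0, "wy": 0, "wz": 0},
    {"tx": 0, "ty": 5, "tz": 0, "wx": 0, "wy": 0, "wz": 0},
    {"tx": 0, "ty": 5, "tz": 0, "wx": 0, "wy": 0, "wz": 0},
    {"tx": 0, "ty": 0, "tz": 0, "wx": 0, "wy": 0, "wz": 10},
    {"tx": 0, "ty": 0, "tz": 0, "wx": 0, "wy": 0, "wz": 10},
    {"tx": 0, "ty": 0, "tz": 0, "wx": 0, "wy": 0, "wz": 10},
    {"tx": 0, "ty": 0, "tz": 0, "wx": 0, "wy": 0, "wz": 10},
    {"tx": 0, "ty": 0, "tz": 0, "wx": 0, "wy": 0, "wz": 10},
    {"tx": 0, "ty": 0, "tz": 0, "wx": 0, "wy": 0, "wz": 10},
    {"tx": 0, "ty": 0, "tz": 0, "wx": 0, "wy": 0, "wz": 10},
    {"tx": 0, "ty": 0, "tz": 0, "wx": 0, "wy": 0, "wz": 10},
    {"tx": 0, "ty": 0, "tz": 0, "wx": 0, "wy": 0, "wz": 10},
  ],
)

```text
time_s: 9.35
tool_pos: [0.5996, 0.1214, 0.1527]
orientation: [0.0, 0.752, 0.659, 0.0]
wrist_force: [0.0, -1.0, -0.0]
width: 0.649
finger_force: 0.0
```

```bash
python3 - <<'E'
from h import *
t=grab("top",1);s=grab("side",1);im=dict(top=t,side=s)
to(581,-27.4,150,-7.2)
c=[.581,-.0274];v=[]
for n in im:
    P=proj(n,[[*c,.0705]])[0].astype(int); r=(P[0]-9,P[1]-14,18,28) if n=="top" else (P[0]-17,P[1]-10,34,20)
    print(n,P);show(*fit(n,im[n],[[*c,np.radians(-7.2)]],r,.064,.077)); v.append(cv2.resize(crop(im[n],P[0]-32,P[1]-32,64,64,6),(384,384)))
cv2.imwrite("pics/p1.png",np.hstack(v))
E
```

```text
t 9.45 tcp [599.6 121.4 152.6] yaw -7.33 tilt 0.01 w 0.652
 shift cm [-15.     0.05   0.26] wz -0.1
top [268 187]
rms 8.4
  xy [581.9 -30.4] ang -6.3
side [263 196]
rms 10.5
  xy [581.7 -28.9] ang -8.5
```

View pics/p1.png

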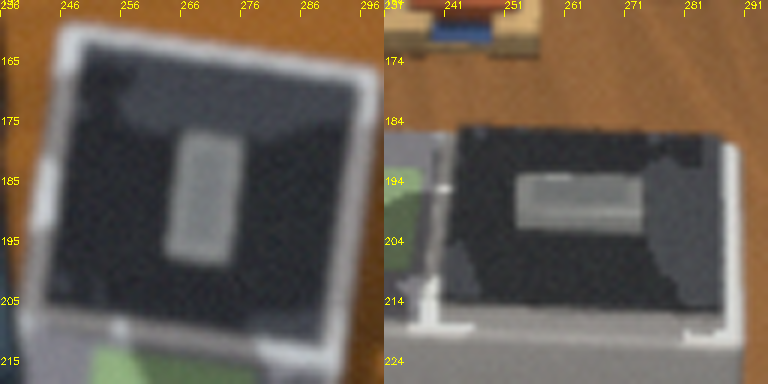

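The bar lies flat and alone on the pan, free of the fingers. Camera y is biased by about −2.3 mm against the gripper-centred truth, the same as at the first grasp, so I'll correct the base layer by that. Next I regrasp by the ends.

move_arm(
  hand=1,
  steps=[
    {"tx": -5, "ty": 0.04, "tz": 0, "wx": 0, "wy": 0, "wz": 0},
    {"tx": -5, "ty": 0.04, "tz": 0, "wx": 0, "wy": 0, "wz": 0},
    {"tx": -5, "ty": 0.04, "tz": 0, "wx": 0, "wy": 0, "wz": 0},
    {"tx": 0, "ty": 0, "tz": 0, "wx": 0, "wy": 0, "wz": 0},
    {"tx": 0, "ty": 0, "tz": 4, "wx": 0, "wy": 0, "wz": 0},
    {"tx": 0, "ty": 0, "tz": 3, "wx": 0, "wy": 0, "wz": 0},
    {"tx": 0, "ty": 0, "tz": 1.2, "wx": 0, "wy": 0, "wz": 0},
    {"tx": 0, "ty": 0, "tz": 0.5, "wx": 0, "wy": 0, "wz": 0},
    {"tx": 0, "ty": 0, "tz": 0, "wx": 0, "wy": 0, "wz": 0},
  ],
)

```text
time_s: 10.58
tool_pos: [0.5824, -0.0274, 0.066]
orientation: [0.0, 0.75, 0.662, 0.0]
wrist_force: [0.3, -0.7, 0.1]
width: 1.0
finger_force: 0.0
```

move_arm(
  hand=-1,
  steps=[
    {"tx": 0, "ty": 0, "tz": 0, "wx": 0, "wy": 0, "wz": 0},
    {"tx": 0, "ty": 0, "tz": 0, "wx": 0, "wy": 0, "wz": 0},
    {"tx": 0, "ty": 0, "tz": 0, "wx": 0, "wy": 0, "wz": 0},
    {"tx": 0, "ty": 0, "tz": 0, "wx": 0, "wy": 0, "wz": 0},
  ],
)

```text
time_s: 11.08
tool_pos: [0.5825, -0.0276, 0.0668]
orientation: [0.001, 0.75, 0.661, 0.001]
wrist_force: [-2.9, 1.0, 9.7]
width: 0.699
finger_force: 63.3
```

move_arm(
  steps=[
    {"tx": 0, "ty": 0, "tz": -0.5, "wx": 0, "wy": 0, "wz": 0},
    {"tx": 0, "ty": 0, "tz": -2, "wx": 0, "wy": 0, "wz": 0},
    {"tx": 0, "ty": 0, "tz": -3.5, "wx": 0, "wy": 0, "wz": 0},
    {"tx": -4.18, "ty": -0.35, "tz": 0, "wx": 0, "wy": 0, "wz": 0},
    {"tx": -4.18, "ty": -0.35, "tz": 0, "wx": 0, "wy": 0, "wz": 0},
    {"tx": -4.18, "ty": -0.35, "tz": 0, "wx": 0, "wy": 0, "wz": 0},
    {"tx": -4.18, "ty": -0.35, "tz": 0, "wx": 0, "wy": 0, "wz": 0},
    {"tx": -4.18, "ty": -0.35, "tz": 0, "wx": 0, "wy": 0, "wz": 0},
    {"tx": -4.18, "ty": -0.35, "tz": 0, "wx": 0, "wy": 0, "wz": 0},
    {"tx": -4.18, "ty": -0.35, "tz": 0, "wx": 0, "wy": 0, "wz": 0},
    {"tx": 0, "ty": 0, "tz": 0, "wx": 0, "wy": 0, "wz": 9},
    {"tx": 0, "ty": 0, "tz": 0, "wx": 0, "wy": 0, "wz": 9},
    {"tx": 0, "ty": 0, "tz": 0, "wx": 0, "wy": 0, "wz": 9},
    {"tx": 0, "ty": 0, "tz": 0, "wx": 0, "wy": 0, "wz": 9},
    {"tx": 0, "ty": 0, "tz": 0, "wx": 0, "wy": 0, "wz": 9},
    {"tx": 0, "ty": 0, "tz": 0, "wx": 0, "wy": 0, "wz": 9},
    {"tx": 0, "ty": 0, "tz": 0, "wx": 0, "wy": 0, "wz": 0},
  ],
)

```text
time_s: 13.2
tool_pos: [0.5207, -0.3147, 0.1254]
orientation: [-0.0, 0.968, 0.249, -0.0]
wrist_force: [-0.0, -0.1, -2.5]
width: 0.7
finger_force: 65.6
```

```bash
python3 - <<'E'
from h import *
to(521.6,-314.7,50,-61.3)
s=grab("side",1);t=grab("top",1); x,y,z=status.observe()['tool_pos'];Q=proj("side",[[x,y,.05]])[0].astype(int);P=proj("top",[[x,y,.05]])[0].astype(int)
cv2.imwrite("pics/g2.png",np.hstack([crop(t,P[0]-32,P[1]-32,64,64,6),crop(s,Q[0]-32,Q[1]-40,64,64,6)]))
E
```

```text
t 13.20 tcp [ 520.7 -314.7  125.4] yaw -61.15 tilt 0.01 w 0.700
 shift cm [0.08 0.04 7.54] wz 0.1
```

View pics/g2.png

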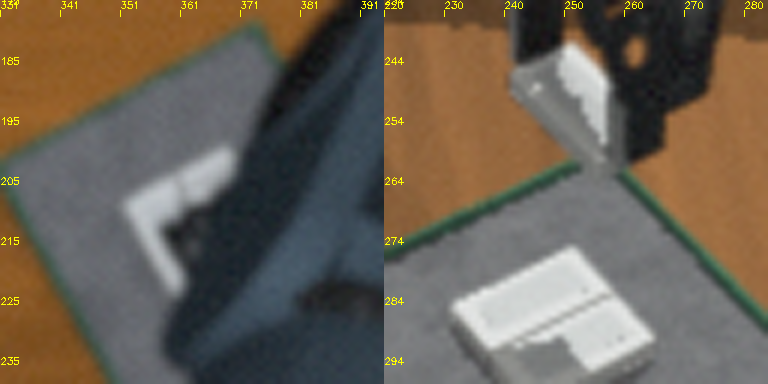

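The bar is held by its ends, level and a quarter turn across the base bars. I lower it.

move_arm(
  steps=[
    {"tx": 0.08, "ty": 0.04, "tz": 3.5, "wx": 0, "wy": 0, "wz": 0.1},
    {"tx": 0, "ty": 0, "tz": 3.5, "wx": 0, "wy": 0, "wz": 0},
    {"tx": 0, "ty": 0, "tz": 2, "wx": 0, "wy": 0, "wz": 0},
    {"tx": 0, "ty": 0, "tz": 0.8, "wx": 0, "wy": 0, "wz": 0},
    {"tx": 0, "ty": 0, "tz": 0.3, "wx": 0, "wy": 0, "wz": 0},
    {"tx": 0, "ty": 0, "tz": 0, "wx": 0, "wy": 0, "wz": 0},
  ],
)

```text
time_s: 14.05
tool_pos: [0.5222, -0.315, 0.0251]
orientation: [0.0, 0.969, 0.248, 0.0]
wrist_force: [-0.3, -0.2, -2.5]
width: 0.696
finger_force: 65.6
```

move_arm(
  steps=[
    {"tx": 0, "ty": 0, "tz": 0.1, "wx": 0, "wy": 0, "wz": 0},
    {"tx": 0, "ty": 0, "tz": 0, "wx": 0, "wy": 0, "wz": 0},
  ],
)

```text
time_s: 14.3
tool_pos: [0.5219, -0.3149, 0.0237]
orientation: [0.0, 0.969, 0.248, 0.0]
wrist_force: [-0.2, 0.3, -2.9]
width: 0.697
finger_force: 65.6
```

move_arm(
  steps=[
    {"tx": 0, "ty": 0, "tz": 0.1, "wx": 0, "wy": 0, "wz": 0},
    {"tx": 0, "ty": 0, "tz": 0, "wx": 0, "wy": 0, "wz": 0},
  ],
)

```text
time_s: 14.55
tool_pos: [0.5217, -0.3148, 0.0223]
orientation: [0.0, 0.969, 0.248, -0.0]
wrist_force: [0.1, -0.7, -2.7]
width: 0.7
finger_force: 65.6
```

move_arm(
  steps=[
    {"tx": 0, "ty": 0, "tz": 0.07, "wx": 0, "wy": 0, "wz": 0},
    {"tx": 0, "ty": 0, "tz": 0, "wx": 0, "wy": 0, "wz": 0},
  ],
)

```text
time_s: 14.8
tool_pos: [0.5218, -0.3148, 0.0219]
orientation: [0.0, 0.969, 0.248, 0.0]
wrist_force: [-1.7, 1.4, 2.4]
width: 0.701
finger_force: 66.1
```

move_arm(
  steps=[
    {"tx": 0, "ty": 0, "tz": 0.05, "wx": 0, "wy": 0, "wz": 0},
    {"tx": 0, "ty": 0, "tz": 0, "wx": 0, "wy": 0, "wz": 0},
  ],
)

```text
time_s: 15.05
tool_pos: [0.5218, -0.3148, 0.0218]
orientation: [0.0, 0.969, 0.248, 0.0]
wrist_force: [-2.5, 2.4, 8.2]
width: 0.697
finger_force: 66.8
```

move_arm(
  hand=1,
  steps=[
    {"tx": 0, "ty": 0, "tz": -0.1, "wx": 0, "wy": 0, "wz": 0},
    {"tx": 0, "ty": 0, "tz": 0, "wx": 0, "wy": 0, "wz": 0},
    {"tx": 0, "ty": 0, "tz": 0, "wx": 0, "wy": 0, "wz": 0},
    {"tx": 0, "ty": 0, "tz": -0.6, "wx": 0, "wy": 0, "wz": 0},
    {"tx": 0, "ty": 0, "tz": -2.5, "wx": 0, "wy": 0, "wz": 0},
    {"tx": 0, "ty": 0, "tz": -4.5, "wx": 0, "wy": 0, "wz": 0},
    {"tx": 0, "ty": 0, "tz": -4.5, "wx": 0, "wy": 0, "wz": 0},
    {"tx": 2.33, "ty": -5.25, "tz": 0, "wx": 0, "wy": 0, "wz": 0},
    {"tx": 2.33, "ty": -5.25, "tz": 0, "wx": 0, "wy": 0, "wz": 0},
    {"tx": 2.33, "ty": -5.25, "tz": 0, "wx": 0, "wy": 0, "wz": 0},
    {"tx": 2.33, "ty": -5.25, "tz": 0, "wx": 0, "wy": 0, "wz": 0},
    {"tx": 2.33, "ty": -5.25, "tz": 0, "wx": 0, "wy": 0, "wz": 0},
    {"tx": 2.33, "ty": -5.25, "tz": 0, "wx": 0, "wy": 0, "wz": 0},
    {"tx": 2.33, "ty": -5.25, "tz": 0, "wx": 0, "wy": 0, "wz": 0},
    {"tx": 2.33, "ty": -5.25, "tz": 0, "wx": 0, "wy": 0, "wz": 0},
    {"tx": 2.33, "ty": -5.25, "tz": 0, "wx": 0, "wy": 0, "wz": 0},
    {"tx": 2.33, "ty": -5.25, "tz": 0, "wx": 0, "wy": 0, "wz": 0},
    {"tx": 0, "ty": 0, "tz": 0, "wx": 0, "wy": 0, "wz": 9},
    {"tx": 0, "ty": 0, "tz": 0, "wx": 0, "wy": 0, "wz": 9},
    {"tx": 0, "ty": 0, "tz": 0, "wx": 0, "wy": 0, "wz": 9},
  ],
)

```text
time_s: 17.55
tool_pos: [0.4741, 0.2579, 0.1435]
orientation: [-0.0, 1.0, 0.012, 0.0]
wrist_force: [-0.2, -1.3, -0.9]
width: 0.999
finger_force: 0.0
```

move_arm(
  hand=0.3,
  steps=[
    {"tx": 0, "ty": 0, "tz": 0, "wx": 0, "wy": 0, "wz": 9},
    {"tx": 0, "ty": 0, "tz": 0, "wx": 0, "wy": 0, "wz": 0},
  ],
)

```text
time_s: 17.8
tool_pos: [0.4742, 0.2577, 0.1434]
orientation: [-0.0, 0.998, -0.063, 0.0]
wrist_force: [-0.1, -0.6, 0.3]
width: 0.651
finger_force: 0.0
```

```bash
python3 - <<'E'
from h import *
s=grab("side",2);t=grab("top",2);im=dict(top=t,side=s)
to(474,258,10,-97.2)
c=[.5216-.0007,-.3147-.0023]
for n in im:
    P=proj(n,[[*c,.0255]])[0].astype(int); r=(P[0]-15,P[1]-12,30,24) if n=="top" else (P[0]-16,P[1]-15,32,30)
    print(n,P)
    show(*fit(n,im[n],[[*c,np.radians(118.7)]],r,.019,.032))
P=proj("top",[[.507,-.325,.02]])[0].astype(int);Q=proj("side",[[.507,-.325,.02]])[0].astype(int)
cv2.imwrite("pics/l1.png",np.hstack([crop(t,P[0]-24,P[1]-24,48,48,8),crop(s,Q[0]-24,Q[1]-24,48,48,8)]))
E
```

```text
t 18.00 tcp [474.2 257.7 143.2] yaw -97.18 tilt 0.01 w 0.649
 shift cm [-0.03 -0.03 13.32] wz 0.0
top [362 207]
rms 26.5
  xy [ 518.1 -317.9] ang 120.3
side [252 282]
rms 34.3
  xy [ 520.8 -318.1] ang 119.5
```

View pics/l1.png

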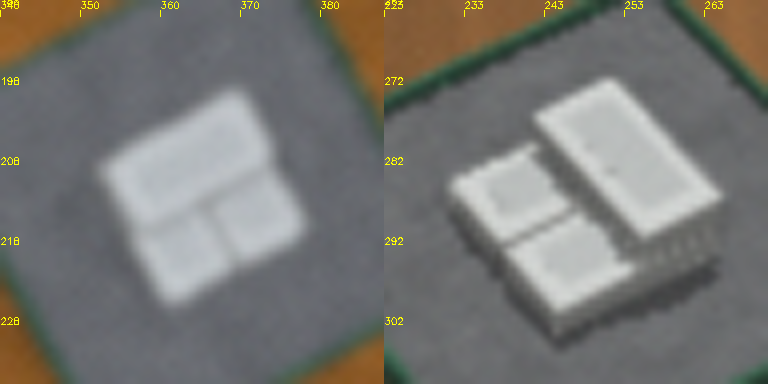

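```bash
cat >> h.py <<'E'
def fit2(n,im,base,new,roi,sig=.7):
    """all bars: base layer and new layer free, new ones hide the base; returns boxes"""
    u,v,w,h=roi; I=im[v:v+h,u:u+w].astype(float).min(2).ravel(); nb=len(base)
    def res(p):
        B=p.reshape(-1,3)*[.01,.01,.1]; b=render(n,B[:nb],roi,.006,.019,sig); q=render(n,B[nb:],roi,.019,.032,sig)
        A=np.c_[b[0]*(1-q[0]),b[1]*(1-q[0]),q[0],q[1],np.ones(len(I))]
        return A@np.linalg.lstsq(A,I,rcond=None)[0]-I
    r=least_squares(res,(np.array(base+new)/[.01,.01,.1]).ravel(),diff_step=3e-3,x_scale=.1)
    B=r.x.reshape(-1,3)*[.01,.01,.1]; show(B,np.sqrt(np.mean(r.fun**2)))
    c=B[:nb,:2].mean(0); a=B[:nb,2].mean(); R=np.array([[np.cos(a),np.sin(a)],[-np.sin(a),np.cos(a)]])
    for b in B[nb:]: print("  rel to base (mm, safe-tray axes)",np.round(R@(b[:2]-c)*1000,1),"dang %.1f"%(np.degrees(b[2]-a)))
    return B
E
python3 - <<'E'
from h import *
s=grab("side",2);t=grab("top",2);im=dict(top=t,side=s)
for n in("top","side"): cv2.imwrite(f"pics/l1_{n}.png",im[n])
base=dict(top=[[.4992,-.3101,.505],[.5141,-.3387,.505]],side=[[.4997,-.3108,.491],[.5147,-.3399,.491]])
for n in im:
    P=proj(n,[[.507,-.325,.019]])[0].astype(int); r=(P[0]-20,P[1]-20,40,40) if n=="top" else (P[0]-24,P[1]-21,48,42)
    print(n); fit2(n,im[n],base[n],[[.5209,-.317,2.07]],r)
E
```

```text
top
rms 7.6
  xy [ 498.7 -309.9] ang 28.8
  xy [ 513.4 -338.3] ang 29.8
  xy [ 520.  -316.7] ang 117.8
  rel to base (mm, safe-tray axes) [15.7 -0.3] dang 88.5
side
rms 15.4
  xy [ 499.5 -310.6] ang 28.4
  xy [ 514.8 -340.1] ang 27.8
  xy [ 520.7 -318.3] ang 119.1
  rel to base (mm, safe-tray axes) [15.3 -0.1] dang 91.0
```

The first bar sits at (+15.5, −0.2) mm relative to the base, square and flush. Now the second bar.

move_arm(
  steps=[
    {"tx": 0, "ty": 0, "tz": 4, "wx": 0, "wy": 0, "wz": 0},
    {"tx": 0, "ty": 0, "tz": 4, "wx": 0, "wy": 0, "wz": 0},
    {"tx": 0, "ty": 0, "tz": 3, "wx": 0, "wy": 0, "wz": 0},
    {"tx": 0, "ty": 0, "tz": 1.3, "wx": 0, "wy": 0, "wz": 0},
    {"tx": 0, "ty": 0, "tz": 0.7, "wx": 0, "wy": 0, "wz": 0},
    {"tx": 0, "ty": 0, "tz": 0.3, "wx": 0, "wy": 0, "wz": 0},
    {"tx": 0, "ty": 0, "tz": 0, "wx": 0, "wy": 0, "wz": 0},
  ],
)

```text
time_s: 19.08
tool_pos: [0.4745, 0.2578, 0.0107]
orientation: [-0.0, 0.998, -0.064, 0.0]
wrist_force: [0.1, 0.1, -0.1]
width: 0.651
finger_force: 0.0
```

move_arm(
  hand=-1,
  steps=[
    {"tx": 0, "ty": 0, "tz": 0, "wx": 0, "wy": 0, "wz": 0},
    {"tx": 0, "ty": 0, "tz": 0, "wx": 0, "wy": 0, "wz": 0},
    {"tx": 0, "ty": 0, "tz": 0, "wx": 0, "wy": 0, "wz": 0},
    {"tx": 0, "ty": 0, "tz": 0, "wx": 0, "wy": 0, "wz": 0},
    {"tx": 0, "ty": 0, "tz": 0, "wx": 0, "wy": 0, "wz": 0},
  ],
)

```text
time_s: 19.7
tool_pos: [0.4746, 0.2579, 0.011]
orientation: [-0.0, 0.998, -0.064, 0.001]
wrist_force: [-1.4, -0.3, 8.4]
width: 0.335
finger_force: 59.6
```

move_arm(
  steps=[
    {"tx": 0, "ty": 0, "tz": -0.5, "wx": 0, "wy": 0, "wz": 0},
    {"tx": 0, "ty": 0, "tz": -1.5, "wx": 0, "wy": 0, "wz": 0},
    {"tx": 0, "ty": 0, "tz": -4, "wx": 0, "wy": 0, "wz": 0},
    {"tx": 0, "ty": 0, "tz": -4, "wx": 0, "wy": 0, "wz": 0},
    {"tx": 0, "ty": 0, "tz": -4, "wx": 0, "wy": 0, "wz": 0},
    {"tx": 2.02, "ty": 3.85, "tz": 0, "wx": 0, "wy": 0, "wz": 0},
    {"tx": 2.02, "ty": 3.85, "tz": 0, "wx": 0, "wy": 0, "wz": 0},
    {"tx": 2.02, "ty": 3.85, "tz": 0, "wx": 0, "wy": 0, "wz": 0},
    {"tx": 2.02, "ty": 3.85, "tz": 0, "wx": 0, "wy": 0, "wz": 0},
    {"tx": 2.02, "ty": 3.85, "tz": 0, "wx": 0, "wy": 0, "wz": 0},
    {"tx": 2.02, "ty": 3.85, "tz": 0, "wx": 0, "wy": 0, "wz": 0},
    {"tx": 2.02, "ty": 3.85, "tz": 0, "wx": 0, "wy": 0, "wz": 0},
    {"tx": 0, "ty": 0, "tz": 0, "wx": 0, "wy": 0, "wz": 0},
    {"tx": 0, "ty": 0, "tz": 3.5, "wx": 0, "wy": 0, "wz": 0},
    {"tx": 0, "ty": 0, "tz": 2.5, "wx": 0, "wy": 0, "wz": 0},
    {"tx": 0, "ty": 0, "tz": 1.2, "wx": 0, "wy": 0, "wz": 0},
    {"tx": 0, "ty": 0, "tz": 0.6, "wx": 0, "wy": 0, "wz": 0},
    {"tx": 0, "ty": 0, "tz": 0.1, "wx": 0, "wy": 0, "wz": 0},
    {"tx": 0, "ty": 0, "tz": 0, "wx": 0, "wy": 0, "wz": 0},
  ],
)

```text
time_s: 22.08
tool_pos: [0.5805, -0.0276, 0.0718]
orientation: [0.0, 0.998, -0.064, 0.001]
wrist_force: [-0.2, -0.2, -2.2]
width: 0.335
finger_force: 60.7
```

move_arm(
  steps=[
    {"tx": 0, "ty": 0, "tz": 0.15, "wx": 0, "wy": 0, "wz": 0},
    {"tx": 0, "ty": 0, "tz": 0, "wx": 0, "wy": 0, "wz": 0},
  ],
)

```text
time_s: 22.32
tool_pos: [0.5802, -0.0277, 0.0697]
orientation: [0.0, 0.998, -0.064, 0.0]
wrist_force: [1.8, 0.1, -2.6]
width: 0.337
finger_force: 60.7
```

move_arm(
  steps=[
    {"tx": 0, "ty": 0, "tz": 0.08, "wx": 0, "wy": 0, "wz": 0},
    {"tx": 0, "ty": 0, "tz": 0, "wx": 0, "wy": 0, "wz": 0},
  ],
)

```text
time_s: 22.58
tool_pos: [0.5802, -0.0277, 0.0691]
orientation: [0.0, 0.998, -0.064, 0.0]
wrist_force: [-2.0, 0.3, 2.4]
width: 0.339
finger_force: 61.2
```

move_arm(
  steps=[
    {"tx": 0, "ty": 0, "tz": 0.07, "wx": 0, "wy": 0, "wz": 0},
    {"tx": 0, "ty": 0, "tz": 0, "wx": 0, "wy": 0, "wz": 0},
  ],
)

```text
time_s: 22.82
tool_pos: [0.5802, -0.0277, 0.069]
orientation: [0.0, 0.998, -0.064, 0.0]
wrist_force: [-4.2, -0.3, 11.1]
width: 0.335
finger_force: 62.3
```

move_arm(
  hand=0.3,
  steps=[
    {"tx": 0, "ty": 0, "tz": -0.1, "wx": 0, "wy": 0, "wz": 0},
    {"tx": 0, "ty": 0, "tz": 0, "wx": 0, "wy": 0, "wz": 0},
    {"tx": 0, "ty": 0, "tz": 0, "wx": 0, "wy": 0, "wz": 0},
    {"tx": 0, "ty": 0, "tz": -0.6, "wx": 0, "wy": 0, "wz": 0},
    {"tx": 0, "ty": 0, "tz": -3.7, "wx": 0, "wy": 0, "wz": 0},
    {"tx": 0, "ty": 0, "tz": -4, "wx": 0, "wy": 0, "wz": 0},
    {"tx": 0, "ty": 0, "tz": 0, "wx": 0, "wy": 0, "wz": -10},
    {"tx": 0, "ty": 0, "tz": 0, "wx": 0, "wy": 0, "wz": -10},
    {"tx": 0, "ty": 0, "tz": 0, "wx": 0, "wy": 0, "wz": -10},
    {"tx": 0, "ty": 0, "tz": 0, "wx": 0, "wy": 0, "wz": -10},
    {"tx": 0, "ty": 0, "tz": 0, "wx": 0, "wy": 0, "wz": -10},
    {"tx": 0, "ty": 0, "tz": 0, "wx": 0, "wy": 0, "wz": -10},
    {"tx": 0, "ty": 0, "tz": 0, "wx": 0, "wy": 0, "wz": -10},
    {"tx": 0, "ty": 0, "tz": 0, "wx": 0, "wy": 0, "wz": -10},
    {"tx": 0, "ty": 0, "tz": 0, "wx": 0, "wy": 0, "wz": -10},
    {"tx": 0, "ty": 0, "tz": 0, "wx": 0, "wy": 0, "wz": 0},
  ],
)

```text
time_s: 24.82
tool_pos: [0.5802, -0.0276, 0.1524]
orientation: [0.0, 0.751, 0.66, 0.0]
wrist_force: [-0.2, -0.2, 0.9]
width: 0.649
finger_force: 0.0
```

```bash
python3 - <<'E'
from h import *
to(580.4,-27.7,66,-7.2)
s=grab("side",1); c=[.5804,-.030]; P=proj("side",[[*c,.0705]])[0].astype(int)
show(*fit("side",s,[[*c,np.radians(-7.2)]],(P[0]-17,P[1]-9,34,19),.064,.077))
E
```

```text
t 24.82 tcp [580.2 -27.6 152.4] yaw -7.39 tilt 0.02 w 0.649
 shift cm [-0.    0.02  8.64] wz -0.2
rms 9.0
  xy [579.5 -31. ] ang -7.9
```

move_arm(
  hand=1,
  steps=[
    {"tx": 0, "ty": 0, "tz": 0, "wx": 0, "wy": 0, "wz": -0.2},
    {"tx": 0, "ty": 0, "tz": 0, "wx": 0, "wy": 0, "wz": 0},
    {"tx": 0, "ty": 0, "tz": 0, "wx": 0, "wy": 0, "wz": 0},
    {"tx": 0, "ty": 0, "tz": 4, "wx": 0, "wy": 0, "wz": 0},
    {"tx": 0, "ty": 0, "tz": 3, "wx": 0, "wy": 0, "wz": 0},
    {"tx": 0, "ty": 0, "tz": 1.2, "wx": 0, "wy": 0, "wz": 0},
    {"tx": 0, "ty": 0, "tz": 0.5, "wx": 0, "wy": 0, "wz": 0},
    {"tx": 0, "ty": 0, "tz": 0, "wx": 0, "wy": 0, "wz": 0},
  ],
)

```text
time_s: 25.88
tool_pos: [0.5805, -0.0277, 0.0657]
orientation: [0.0, 0.75, 0.662, 0.0]
wrist_force: [-0.4, -0.3, 0.4]
width: 0.999
finger_force: 0.0
```

move_arm(
  hand=-1,
  steps=[
    {"tx": 0, "ty": 0, "tz": 0, "wx": 0, "wy": 0, "wz": 0},
    {"tx": 0, "ty": 0, "tz": 0, "wx": 0, "wy": 0, "wz": 0},
    {"tx": 0, "ty": 0, "tz": 0, "wx": 0, "wy": 0, "wz": 0},
    {"tx": 0, "ty": 0, "tz": 0, "wx": 0, "wy": 0, "wz": 0},
  ],
)

```text
time_s: 26.38
tool_pos: [0.5806, -0.0277, 0.0665]
orientation: [0.001, 0.75, 0.662, 0.0]
wrist_force: [-3.1, 0.6, 9.3]
width: 0.698
finger_force: 63.5
```

move_arm(
  steps=[
    {"tx": 0, "ty": 0, "tz": -0.5, "wx": 0, "wy": 0, "wz": 0},
    {"tx": 0, "ty": 0, "tz": -2, "wx": 0, "wy": 0, "wz": 0},
    {"tx": 0, "ty": 0, "tz": -3.5, "wx": 0, "wy": 0, "wz": 0},
    {"tx": -4.45, "ty": -0.69, "tz": 0, "wx": 0, "wy": 0, "wz": 0},
    {"tx": -4.45, "ty": -0.69, "tz": 0, "wx": 0, "wy": 0, "wz": 0},
    {"tx": -4.45, "ty": -0.69, "tz": 0, "wx": 0, "wy": 0, "wz": 0},
    {"tx": -4.45, "ty": -0.69, "tz": 0, "wx": 0, "wy": 0, "wz": 0},
    {"tx": -4.45, "ty": -0.69, "tz": 0, "wx": 0, "wy": 0, "wz": 0},
    {"tx": -4.45, "ty": -0.69, "tz": 0, "wx": 0, "wy": 0, "wz": 0},
    {"tx": -4.45, "ty": -0.69, "tz": 0, "wx": 0, "wy": 0, "wz": 0},
    {"tx": 0, "ty": 0, "tz": 0, "wx": 0, "wy": 0, "wz": 9},
    {"tx": 0, "ty": 0, "tz": 0, "wx": 0, "wy": 0, "wz": 9},
    {"tx": 0, "ty": 0, "tz": 0, "wx": 0, "wy": 0, "wz": 9},
    {"tx": 0, "ty": 0, "tz": 0, "wx": 0, "wy": 0, "wz": 9},
    {"tx": 0, "ty": 0, "tz": 0, "wx": 0, "wy": 0, "wz": 9},
    {"tx": 0, "ty": 0, "tz": 0, "wx": 0, "wy": 0, "wz": 9},
    {"tx": 0, "ty": 0, "tz": 3.5, "wx": 0, "wy": 0, "wz": 0},
    {"tx": 0, "ty": 0, "tz": 3, "wx": 0, "wy": 0, "wz": 0},
    {"tx": 0, "ty": 0, "tz": 0, "wx": 0, "wy": 0, "wz": 0},
  ],
)

```text
time_s: 28.75
tool_pos: [0.4925, -0.3299, 0.0585]
orientation: [-0.002, 0.968, 0.249, -0.001]
wrist_force: [-0.0, 0.4, -2.3]
width: 0.7
finger_force: 66.1
```

```bash
python3 - <<'E'
from h import *
to(493.6,-330.2,24,-61.3)
E
```

```text
t 28.75 tcp [ 492.5 -329.9   58.5] yaw -61.12 tilt 0.23 w 0.700
 shift cm [0.09 0.09 3.45] wz 0.2
```

move_arm(
  steps=[
    {"tx": 0.08, "ty": 0.09, "tz": 1, "wx": 0, "wy": 0, "wz": 0.2},
    {"tx": 0, "ty": 0, "tz": 0.5, "wx": 0, "wy": 0, "wz": 0},
    {"tx": 0, "ty": 0, "tz": 0, "wx": 0, "wy": 0, "wz": 0},
    {"tx": 0, "ty": 0, "tz": 0, "wx": 0, "wy": 0, "wz": 0},
  ],
)

```text
time_s: 29.25
tool_pos: [0.4949, -0.3313, 0.0456]
orientation: [0.0, 0.969, 0.248, 0.0]
wrist_force: [0.1, 0.1, -3.4]
width: 0.7
finger_force: 66.1
```

```bash
python3 - <<'E'
from h import *
for i in range(3): to(493.6,-330.2,24,-61.3)
E
```

```text
t 29.25 tcp [ 494.9 -331.3   45.6] yaw -61.32 tilt 0.04 w 0.700
 shift cm [-0.06 -0.16  2.15] wz -0.0
t 29.25 tcp [ 494.9 -331.3   45.6] yaw -61.32 tilt 0.04 w 0.700
 shift cm [-0.06 -0.16  2.15] wz -0.0
t 29.25 tcp [ 494.9 -331.3   45.6] yaw -61.32 tilt 0.04 w 0.700
 shift cm [-0.06 -0.16  2.15] wz -0.0
```

move_arm(
  steps=[
    {"tx": -0.06, "ty": -0.15, "tz": 0.5, "wx": 0, "wy": 0, "wz": 0},
    {"tx": 0, "ty": 0, "tz": 0.4, "wx": 0, "wy": 0, "wz": 0},
    {"tx": 0, "ty": 0, "tz": 0, "wx": 0, "wy": 0, "wz": 0},
    {"tx": 0, "ty": 0, "tz": 0, "wx": 0, "wy": 0, "wz": 0},
    {"tx": 0, "ty": 0, "tz": 0, "wx": 0, "wy": 0, "wz": 0},
    {"tx": 0, "ty": 0, "tz": 0, "wx": 0, "wy": 0, "wz": 0},
  ],
)

```text
time_s: 30.0
tool_pos: [0.4935, -0.3302, 0.0362]
orientation: [0.0, 0.969, 0.248, 0.0]
wrist_force: [0.6, -0.5, -1.9]
width: 0.698
finger_force: 66.1
```

```bash
python3 - <<'E'
from h import *
to(493.6,-330.2,24,-61.3)
E
```

```text
t 30.00 tcp [ 493.5 -330.2   36.2] yaw -61.32 tilt 0.01 w 0.698
 shift cm [0.01 0.01 1.22] wz -0.0
```

move_arm(
  steps=[
    {"tx": 0, "ty": 0, "tz": 0.5, "wx": 0, "wy": 0, "wz": 0},
    {"tx": 0, "ty": 0, "tz": 0.4, "wx": 0, "wy": 0, "wz": 0},
    {"tx": 0, "ty": 0, "tz": 0.3, "wx": 0, "wy": 0, "wz": 0},
    {"tx": 0, "ty": 0, "tz": 0, "wx": 0, "wy": 0, "wz": 0},
    {"tx": 0, "ty": 0, "tz": 0, "wx": 0, "wy": 0, "wz": 0},
  ],
)

```text
time_s: 30.62
tool_pos: [0.4935, -0.3302, 0.0242]
orientation: [0.0, 0.969, 0.248, 0.0]
wrist_force: [0.1, -0.2, -2.4]
width: 0.703
finger_force: 66.1
```

move_arm(
  steps=[
    {"tx": 0, "ty": 0, "tz": 0.15, "wx": 0, "wy": 0, "wz": 0},
    {"tx": 0, "ty": 0, "tz": 0, "wx": 0, "wy": 0, "wz": 0},
  ],
)

```text
time_s: 30.88
tool_pos: [0.4934, -0.3301, 0.0225]
orientation: [-0.0, 0.969, 0.248, -0.0]
wrist_force: [0.3, 0.3, -1.5]
width: 0.699
finger_force: 66.1
```

move_arm(
  steps=[
    {"tx": 0, "ty": 0, "tz": 0.08, "wx": 0, "wy": 0, "wz": 0},
    {"tx": 0, "ty": 0, "tz": 0, "wx": 0, "wy": 0, "wz": 0},
  ],
)

```text
time_s: 31.12
tool_pos: [0.4935, -0.3301, 0.0218]
orientation: [-0.0, 0.969, 0.248, -0.0]
wrist_force: [0.3, -0.9, -2.9]
width: 0.698
finger_force: 66.1
```

move_arm(
  steps=[
    {"tx": 0, "ty": 0, "tz": 0.07, "wx": 0, "wy": 0, "wz": 0},
    {"tx": 0, "ty": 0, "tz": 0, "wx": 0, "wy": 0, "wz": 0},
  ],
)

```text
time_s: 31.38
tool_pos: [0.4935, -0.3301, 0.0216]
orientation: [0.0, 0.969, 0.248, -0.0]
wrist_force: [-3.1, 1.4, 4.6]
width: 0.704
finger_force: 66.9
```

move_arm(
  hand=1,
  steps=[
    {"tx": 0, "ty": 0, "tz": -0.03, "wx": 0, "wy": 0, "wz": 0},
    {"tx": 0, "ty": 0, "tz": 0, "wx": 0, "wy": 0, "wz": 0},
    {"tx": 0, "ty": 0, "tz": 0, "wx": 0, "wy": 0, "wz": 0},
    {"tx": 0, "ty": 0, "tz": -0.6, "wx": 0, "wy": 0, "wz": 0},
    {"tx": 0, "ty": 0, "tz": -2.5, "wx": 0, "wy": 0, "wz": 0},
    {"tx": 0, "ty": 0, "tz": -4.5, "wx": 0, "wy": 0, "wz": 0},
    {"tx": 0, "ty": 0, "tz": -5.5, "wx": 0, "wy": 0, "wz": 0},
    {"tx": 2.3, "ty": -5, "tz": 0, "wx": 0, "wy": 0, "wz": 0},
    {"tx": 2.3, "ty": -5, "tz": 0, "wx": 0, "wy": 0, "wz": 0},
    {"tx": 2.3, "ty": -5, "tz": 0, "wx": 0, "wy": 0, "wz": 0},
    {"tx": 2.3, "ty": -5, "tz": 0, "wx": 0, "wy": 0, "wz": 0},
    {"tx": 2.3, "ty": -5, "tz": 0, "wx": 0, "wy": 0, "wz": 0},
    {"tx": 2.3, "ty": -5, "tz": 0, "wx": 0, "wy": 0, "wz": 0},
    {"tx": 2.3, "ty": -5, "tz": 0, "wx": 0, "wy": 0, "wz": 0},
    {"tx": 0, "ty": 0, "tz": 0, "wx": 0, "wy": 0, "wz": 0},
    {"tx": 0, "ty": 0, "tz": 0, "wx": 0, "wy": 0, "wz": 0},
  ],
)

```text
time_s: 33.38
tool_pos: [0.4669, 0.054, 0.1527]
orientation: [0.0, 0.969, 0.248, 0.0]
wrist_force: [0.1, -0.8, -0.4]
width: 1.001
finger_force: 0.0
```

```bash
python3 - <<'E'
from h import *
s=grab("side",2);t=grab("top",2);im=dict(top=t,side=s)
base=dict(top=[[.4992,-.3101,.505],[.5141,-.3387,.505]],side=[[.4997,-.3108,.491],[.5147,-.3399,.491]])
new=dict(top=[[.5200,-.3167,2.07],[.492,-.332,2.07]],side=[[.5207,-.3183,2.07],[.4925,-.333,2.07]])
for n in im:
    P=proj(n,[[.507,-.325,.019]])[0].astype(int); r=(P[0]-20,P[1]-20,40,40) if n=="top" else (P[0]-24,P[1]-21,48,42)
    # base is mostly hidden: hold the earlier base fit as reference
    B=fit("%s"%n,im[n],new[n],r,.019 if n=="top" else .006,.032)[0]; b=np.array(base[n]); c=b[:,:2].mean(0);a=b[:,2].mean()
    R=np.array([[np.cos(a),np.sin(a)],[-np.sin(a),np.cos(a)]])
    print(n,[(np.round(R@(q[:2]-c)*1000,1),round(np.degrees(q[2]-a),1)) for q in B])
P=proj("top",[[.507,-.325,.02]])[0].astype(int);Q=proj("side",[[.507,-.325,.02]])[0].astype(int)
cv2.imwrite("pics/l2.png",np.hstack([crop(t,P[0]-24,P[1]-24,48,48,8),crop(s,Q[0]-24,Q[1]-24,48,48,8)]))
E
```

```text
top [(array([15.7, -0.3]), np.float64(89.6)), (array([-16.8,   0.1]), np.float64(89.4))]
side [(array([16.1,  0.6]), np.float64(90.2)), (array([-16.6,   0. ]), np.float64(90.4))]
```

View pics/l2.png

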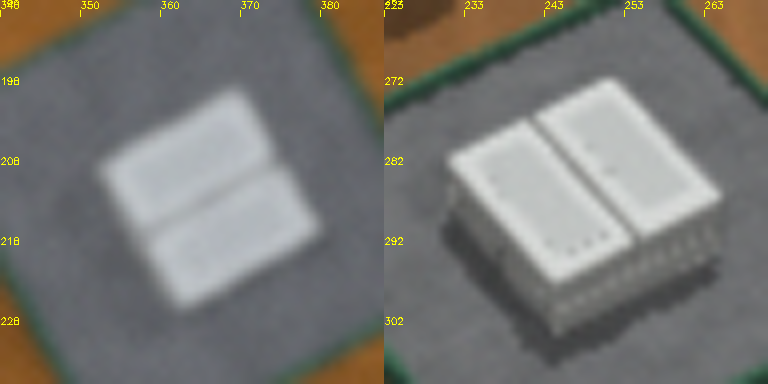

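Both bars lie side by side, square across the base, within about 1 mm of flush. I'm handing the job in.

```bash
python3 -c "
from rig import order
print(order.finish_job())"
```

```text
the job is handed in; nothing more can be done
None
```

I weighed both silver bars one at a time and laid them side by side, square across the lower layer and within about 1 mm of flush by camera. I then handed the job in at about 34 s; no verdict came back.

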